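# Lock the specimen holder on the microscope loading dock with its T-key

### The arm

A 7-joint arm with a two-finger parallel gripper is mounted at the origin on the work surface. World frame = base frame: x ahead of the robot, y to its left, z up, the work surface at z = 0. Lengths are in mm, angles in rad, forces in N, time in s.
With the tool pointing down it reaches from about 400 to 850 mm from the base axis. Payload 4.4 kg.
Tool frame: the origin (TCP) lies at the very end of the fingers, on their centre line; the grasp point (between the pads) lies 19 mm behind it; z points along the fingers, y is the line along which they close (so a half turn about z gives the same grasp; the last joint's range is limited). The gripper opens to 94 mm and grips with 3 to 60 N. Pads are 16 mm wide; open, the fingers measure 119 mm over their backs; the gripper's body (75 mm by 177 mm) begins 78 mm behind the grasp point.
Start: joints at [1.192, 0.628, 0.038, 1.517, -0.027, 0.996, -0.02], TCP at [200.049, -618.465, 205.478] pointing down, gripper open.
Joint ranges: [-3.06, 3.06], [-0.37, 2.12], [-1.25, 1.32], [0.18, 2.47], [-1.1, 4.24], [0.23, 1.98], [-2.94, 2.94]. Speed limits (rad/s): [2.57, 2.57, 3.14, 3.14, 3.14, 3.14, 3.14].

### API

Orientations are given as a unit quaternion [x, y, z, w].
In Python, from rig import bot, read_camera, workorder gives the robot as it stands. The module is installed in compiled form; this text tells all that it offers.
- The arm moves only by the shell command python3 -m inch 'ROWS' [OPENING] [FORCE]. ROWS is JSON, a list of rows, each a list of 6 numbers: the shift along the tool's x, y, z in mm, then the turn, a rotation vector about the tool's x, y, z in rad. In form: [[x, y, z, wx, wy, wz], ...]. A call has 1 to 8 rows; each row shifts and turns the commanded pose from where the row before left it, along the tool's axes as they then stand; what a row does not reach is not made up. A row lasts 1/12 s, in which the tool goes at most 41.7 mm and 7.16 degrees, less where a joint would pass 70% of its speed; a pose out of reach is approached as far as the arm can. A call with a gripper value outside its range is refused whole. OPENING is the finger opening in mm, from 0 to 94, set as the call begins (- or left out, the last holds). The fingers move at their own pace and stop on an object; FORCE is the grip in N (left out, the last holds). Time passes only in rows, so rows that do not move let the fingers close. It gives the time, the measured TCP pose, the force, the opening and the grip force at its end, in the units of the state.
- bot.state(): the state, without advancing time (a new reading comes with each control period).
- read_camera(name): name is "side" or "top" or "wrist"; returns a dict with "pixels" (384x512x3 uint8, red, green, blue), "z_map" (384x512 float32, mm along the optical axis (not along the pixel's ray), 0 where there is no reading), "intrinsics" (3x3 intrinsics, pixels), "world_from_camera" (4x4, takes a point from camera to world coordinates). Camera axes: x right, y up, looking along -z (the intrinsics and any distortion apply to the point x, -y, -z); pixel columns grow to the right and rows downward; lengths in mm; the calibration is good to about 2 mm. A picture is of the moment at which its call begins.
- workorder.close_job(): hands the job in; it is judged then, once.
The state is a dict: "time": time; "qpos": joint angles; "qd": joint speeds; "effort": joint torques, N m; "ee_pos": TCP position; "tool_rot": TCP orientation; "wrist_force": force on the tool from outside, world axes, zero at the start; "wrist_torque": the same for the moment, N m; "opening": opening from 0.0 (shut) to 1.0 (fully open); "grasp_force": force on a finger pad.
Only numpy, scipy, OpenCV 4.12 (cv2) and the standard library are available. Lean on these libraries where they do the work, as an engineer would, in place of code of your own. Each camera call takes 0.05 s, during which the arm holds its last target. There are 200 camera calls.

### The job

Take the red-handled T-key from the blue rack, pass its foot through the slot of the sprung specimen holder on the loading dock, press the holder down gently, never loading it with more than 40 N, and give the key a quarter turn (either way) so that its foot drops into the cross groove underneath and keeps the holder clamped. Let go of the key and leave it standing locked; leave the grey spare key and everything else on the bench where it is.

Things in the scene. Friction and masses are not known exactly. Their poses are not given: they have to be found in the camera images.
- key_mid (a point): centre of the red T-key's handle bar, 40 x 12 x 24 mm (x along the bar, z up the stem); grip it across its 12 mm. Key about 120 g. Below this point: top of a round 30 mm flange at 28 mm, flange underside at 32 mm, a 7 mm stem 18 mm long, then the T-foot, its underside at 56 mm. It starts upright in one pocket of the rack, flange on the rack top
- key_foot (a point): centre of the underside of the red key's steel T-foot, 30 x 8 x 6 mm (x, y, z), parallel to the handle bar; same axes as key_mid
- spare_mid (a point): handle centre of the spare key, same shape with a grey handle, in the other pocket: leave it alone
- rack: blue key rack, fixed, 150 x 60 x 30 mm (x, y, z), origin at the centre of its underside; pockets 36 x 14 mm, long side along x, 27 mm deep, centred at x = -40 and +40 mm
- dock: loading dock, fixed, 200 x 130 mm, origin under its centre, z up. Black stage plate on posts, z 40 to 48 mm; above it the silver sprung holder 160 x 84 x 6 mm, top at z = 64 mm unpressed, with a 62 mm glass dish 5 mm high at x = +40 mm and blue lugs 4 mm high beside it. Stage and holder together sit up to 4 mm off centre in dock x and y (unknown, fixed), not turned
- dock_slot (a point): nominal centre of the slot mouth in the holder's top, (-45, 0, 64) mm in the dock, same axes. The true slot lies up to 4 mm off in dock x and in y. Slot 34 mm along dock x, 11.5 mm along y, through holder and stage, sharp edges. Under the stage, centred on the slot, a cross groove 13 mm along x, 36 mm along y, 3 mm deep; free space below
- holder (a joint): how far the holder is pressed down, 0 to 0.010 m (hard stop). Springs: about 4 N to start, then 1.2 N per mm; it springs back up. With the key's flange on the holder the foot is free to turn below the stage from 6 mm of press on; locked with the foot in the groove the holder stays at 3 mm, turned but out of the groove at 6 mm
- tube_a: 50 ml tube with red cap, standing loose, 35 mm wide, 112 mm high, origin under its centre: leave alone
- tube_b: same as tube_a
- reagent: green glass bottle, 70 mm wide, 130 mm high, origin under its centre: leave alone
- dish: covered glass dish on the bench, 64 mm wide, 16 mm high: leave alone
- slidebox: yellow slide box 90 x 75 x 32 mm: leave alone
- pipette: white pipette lying on the bench, about 250 mm long, 24 mm high, along its x: leave alone
There are look-alikes about, which are no part of the job. Leave any purple or yellow look-alike of the rack alone.

How it is judged (in metres and radians):
On the way, in this order (a step that is already met when the one before it is completed fails the run):
1. the red key is lifted out of the rack (z of key_foot in the frame of rack above 0.04 m), for 0.1 s.
2. its foot is through the slot of holder and stage and its flange presses the holder down, not yet turned (horizontal distance between key_foot and dock_slot below 0.012 m and z of key_foot in the frame of dock below 0.038 m and value of joint holder above 0.002 m and angle between the x axis of key_foot and the x axis of dock, either way round below 0.35 rad), for 0.05 s.
At the end, for the whole second after the job is handed in: The red key stands upright (0.15 rad) and released in the dock's slot, foot within 12 mm of the nominal slot centre, underside 33 to 40 mm above the dock's underside, turned across the slot (0.25 rad), at rest, and keeps the holder pressed down by 1.8 to 4.5 mm (horizontal distance between key_foot and dock_slot below 0.012 m and value of joint holder between 0.0018 and 0.0045 m and angle between the x axis of key_foot and the y axis of dock, either way round below 0.25 rad and angle between key_foot's own z axis and vertical below 0.15 rad and linear speed of key below 0.01 m/s and z of key_foot in the frame of dock between 0.033 and 0.04 m); the robot touches nothing.
It fails at once if the dock, its stage or holder is loaded with more than 40 N (contact force between dock and anything else above 40 N).
It fails at once if the spare key or another bystander is moved by more than 15 mm (distance of any of spare_mid, tube_a, tube_b, reagent, dish, slidebox, pipette from where it was at the start of the episode above 0.015 m).
It also fails if it takes over 72 s, if anything falls off the work surface, if the arm or the gripper's body presses on something with over 40 N, if the wrist force passes 120 N, or if a joint passes its speed limit or range.

## Working session

There is one attempt and no reset: what is moved stays moved. The work goes in short steps, Python scripts to look and compute and a shell command to move; the robot and the scene stay as the last step left them, time stands still between calls to the robot, and variables do not carry over. Pictures are saved under pics/ and viewed, at most 10 in all, crops included, and the job is handed in when it is done.

```bash
mkdir -p pics; cat > h.py <<'E'
import numpy as np, cv2
from rig import bot, read_camera
def cam(n):
    c=read_camera(n); return c
def pts(c):
    K=c["intrinsics"];T=np.array(c["world_from_camera"]);z=c["z_map"]
    v,u=np.mgrid[0:z.shape[0],0:z.shape[1]]
    x=(u-K[0][2])/K[0][0]*z; y=(v-K[1][2])/K[1][1]*z
    P=np.stack([x,-y,-z,np.ones_like(z)],-1)
    return (P@T.T)[...,:3]
def ray(c,u,v,h):
    K=np.array(c["intrinsics"]);T=np.array(c["world_from_camera"])
    d=T[:3,:3]@np.array([(u-K[0,2])/K[0,0],-(v-K[1,2])/K[1,1],-1]); o=T[:3,3]
    return o+d*(h-o[2])/d[2]
def save(c,n): cv2.imwrite("pics/"+n,c["pixels"][...,::-1])
E
python3 - <<'E'
from h import *
a=cam("top");b=cam("side");
cv2.imwrite("pics/a.png",np.vstack([a["pixels"]])[...,::-1]);save(b,"b.png")
np.savez("top.npz",**a);np.savez("side.npz",**b)
print(a["intrinsics"],a["world_from_camera"],b["world_from_camera"],a.keys());print(bot.state())
E
```

```text
[[483.21891291   0.         263.15460167]
 [  0.         483.21891291 191.38735434]
 [  0.           0.           1.        ]] [[ 1.09682164e-02  9.97360999e-01 -7.17686237e-02  4.23039683e+02]
 [-9.99898274e-01  1.02849992e-02 -9.88236226e-03  3.95045599e+01]
 [-9.11814246e-03  7.18697148e-02  9.97372350e-01  1.98815050e+03]
 [ 0.00000000e+00  0.00000000e+00  0.00000000e+00  1.00000000e+00]] [[ 9.74048645e-01  1.49245882e-01 -1.70161408e-01  3.79547063e+02]
 [-2.25963921e-01  5.97965928e-01 -7.69010439e-01 -8.16201616e+02]
 [-1.30209170e-02  7.87503915e-01  6.16172087e-01  7.67439754e+02]
 [ 0.00000000e+00  0.00000000e+00  0.00000000e+00  1.00000000e+00]] dict_keys(['pixels', 'z_map', 'intrinsics', 'world_from_camera'])
{'time': 0.1, 'qpos': array([ 1.19221624,  0.62923573,  0.03844544,  1.51820494, -0.02698195,
        0.99626559, -0.01996568]), 'qd': array([ 2.69792198e-03, -1.04118639e-03, -4.34924777e-05, -3.80513010e-03,
        1.27350398e-03, -4.80914192e-04,  9.71620646e-04]), 'effort': array([ 2.67153409e-03, -5.50788653e+01,  1.14723645e+00, -1.87117535e+01,
       -5.22389228e-02,  1.91690354e-02,  3.83443796e-05]), 'ee_pos': array([ 199.86317332, -617.92949539,  204.67784305]), 'tool_rot': array([ 9.87792161e-01,  1.55775514e-01, -1.38437775e-04, -7.85718170e-04]), 'wrist_force': array([-0.37834359, -0.12863187,  0.05048219]), 'wrist_torque': array([ 0.0464086 , -0.00535948,  0.02200205]), 'grasp_force': 0.0, 'opening': 1.0038916087539809}
```

View pics/a.png

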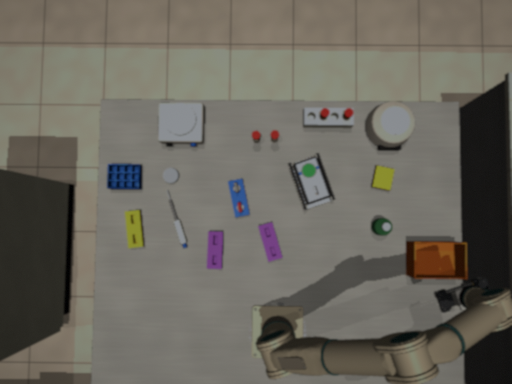

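View pics/b.png

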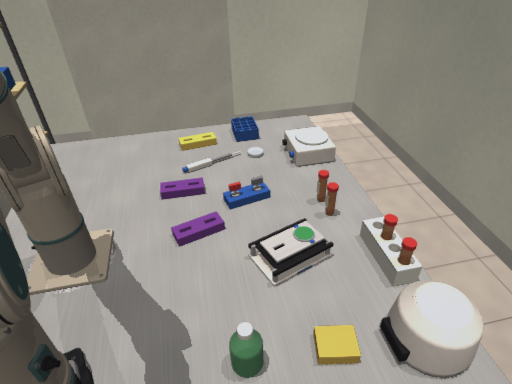

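Top view: the blue rack is at (239,198) and the dock at (312,181). Things that could be taken for the rack: purple racks at (215,250) and (270,242), a yellow rack at (135,228) and a blue grid box at (125,177). Other red things: tube caps at (256,136) and (275,136), and the vials in the white rack at (325,113). By the description I choose the blue rack with two handles. In the side view its red handle is at (234,188) and the grey one at (257,184). Next, a close crop to check.

```bash
python3 - <<'E'
from h import *
a=dict(np.load("top.npz"));b=dict(np.load("side.npz"))
r=lambda im,s:cv2.resize(im,s,interpolation=cv2.INTER_CUBIC)
A=r(a["pixels"][140:225,215:345],(780,510)) 
A=r(a["pixels"][145:220,220:345],(500,300));B=r(b["pixels"][170:280,210:340],(354,300));
cv2.imwrite("pics/c.png",np.hstack([A,B[:, :300]])[...,::-1])
# rack mask
for n,c in(("top",a),("side",b)):
    hsv=cv2.cvtColor(c["pixels"],cv2.COLOR_RGB2HSV);P=pts(c)
    m=cv2.inRange(hsv,(105,120,60),(120,255,255))
    k,l,s,ce=cv2.connectedComponentsWithStats(m)
    for i in range(1,k):
        if s[i,4]>60:
            q=P[l==i]; print(n,"blue",ce[i],s[i,4],np.median(q,0),q[:,2].max())
    m=cv2.inRange(hsv,(0,130,80),(8,255,255))|cv2.inRange(hsv,(172,130,80),(180,255,255))
    k,l,s,ce=cv2.connectedComponentsWithStats(m)
    for i in range(1,k):
        if s[i,4]>8:
            q=P[l==i]; print(n,"red",ce[i],s[i,4],np.median(q,0))
E
```

```text
top blue [124.04379562 176.16934307] 685 [621.96704759 624.94986273  28.3571422 ] 1988.150500382869
top blue [238.76731302 197.5900277 ] 361 [539.54823226 156.57268923  29.68323342] 1988.150500382869
top red [324.41666667 112.375     ] 48 [ 868.33003691 -177.21019236  125.59097102]
top red [348.07407407 112.59259259] 54 [ 868.57509554 -269.55067369  125.65505795]
top red [255.77358491 135.        ] 53 [779.65233303  88.72681139 111.27976592]
top red [274.30769231 134.65384615] 52 [781.60613613  17.84504731 112.99332892]
top red [239.57894737 207.10526316] 19 [497.77846408 149.93552029  73.03156373]
side blue [ 7.56617647 75.97058824] 136 [-811.19465872 2089.39872451  -96.6338651 ] 572.9569366042863
side blue [244.72881356 128.47080979] 531 [620.09140034 595.54596036  40.16921271] 767.439754390753
side blue [246.47564935 195.60714286] 616 [535.93801543 141.71564617  30.3369187 ] 767.439754390753
side red [323.30769231 174.03846154] 78 [779.5496565   84.46382358 113.42667708]
side red [234.57142857 186.02597403] 77 [497.76320694 150.30900396  68.00031403]
side red [332.46153846 187.23076923] 91 [782.13826788   9.3219102  112.89166146]
side red [390.45588235 219.77205882] 136 [ 867.27128525 -183.72502764  127.41124792]
side red [409.02409639 243.75301205] 166 [ 867.01463961 -275.87716577  127.20061498]
```

View pics/c.png

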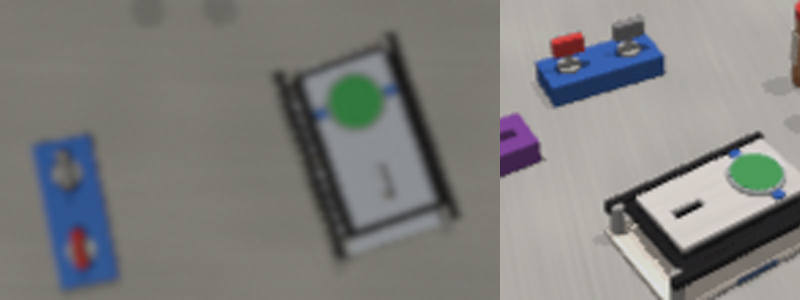

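The close crop shows a red T-handle in the near pocket of the blue rack (crop 80,248) and the grey one in the far pocket. The dock has its green dish and a dark slot at crop (387,180). Next I work out headings and the approach.

```bash
python3 - <<'E'
from h import *
a=dict(np.load("top.npz"));b=dict(np.load("side.npz"))
for n,c,reg in(("top",a,None),("side",b,None)):
    P=pts(c)
    x,y,z=P[...,0],P[...,1],P[...,2]
    for name,box,zr in(("rack",(440,640,60,240),(25,35)),("holder",(450,720,-260,-30),(58,70)),("dockall",(450,720,-260,-30),(35,80))):
        m=(x>box[0])&(x<box[1])&(y>box[2])&(y<box[3])&(z>zr[0])&(z<zr[1])
        q=P[m][:,:2].astype(np.float32); r=cv2.minAreaRect(q); print(n,name,m.sum(),r,np.median(P[m],0))
E
```

```text
top rack 305 ((537.6707153320312, 158.2913818359375), (150.08016967773438, 59.813541412353516), 12.066906929016113) [540.00197358 157.38105253  30.05420443]
top holder 585 ((598.4099731445312, -137.6494598388672), (183.8448028564453, 126.70771026611328), 18.593338012695312) [ 605.31178527 -139.6599343    64.33886482]
top dockall 1397 ((606.5120849609375, -135.54037475585938), (198.87103271484375, 131.67491149902344), 19.842323303222656) [ 609.27095269 -132.91493918   59.27838778]
side rack 417 ((538.97509765625, 159.77005004882812), (151.41232299804688, 64.31615447998047), 11.015323638916016) [535.86415715 152.28757542  32.02194424]
side holder 1084 ((610.8946533203125, -133.1062774658203), (161.17611694335938, 86.94041442871094), 19.80044937133789) [ 594.76494507 -143.47526692   65.97117644]
side dockall 2419 ((606.6045532226562, -132.6005096435547), (200.14846801757812, 132.51939392089844), 19.743370056152344) [ 602.03995398 -148.96705036   63.89902528]
```

```bash
python3 -m inch '[[28,-18,-8,0,0,0],[28,-18,-8,0,0,0],[28,-18,-8,0,0,0],[28,-18,-8,0,0,0],[28,-18,-8,0,0,0],[28,-18,-8,0,0,0],[28,-18,-8,0,0,0],[28,-18,-8,0,0,0]]' 50 20; python3 -m inch '[[19,-31,0,0,0,0],[19,-31,0,0,0,0],[19,-31,0,0,0,0],[19,-31,0,0,0,0],[19,-31,0,0,0,0],[19,-31,0,0,0,0],[19,-31,0,0,0,0],[19,-31,0,0,0,0]]'; python3 -m inch '[[19,-31,0,0,0,0],[19,-31,0,0,0,0],[19,-31,0,0,0,0],[19,-31,0,0,0,0],[19,-31,0,0,0,0],[19,-31,0,0,0,0],[19,-31,0,0,0,0],[19,-31,0,0,0,0]]'; python3 -m inch '[[0,0,0,0,0,0.1],[0,0,0,0,0,0],[0,0,0,0,0,0]]'
python3 - <<'E'
from h import *
c=cam("wrist");save(c,"w1.png");np.savez("w1.npz",**c)
print(np.round(c["world_from_camera"],3),c["intrinsics"][0]);s=bot.state();print(s["ee_pos"],s["tool_rot"],s["wrist_force"])
E
```

```text
time: 0.77
ee_pos: [369.4, -410.9, 269.6]
tool_rot: [0.988, 0.156, -0.0, -0.0]
wrist_force: [-0.2, -0.1, 0.1]
opening: 0.536
grasp_force: 0.0
time: 1.43
ee_pos: [437.0, -128.0, 269.4]
tool_rot: [0.988, 0.156, -0.0, -0.0]
wrist_force: [0.1, 0.5, -0.1]
opening: 0.533
grasp_force: 0.0
time: 2.1
ee_pos: [505.4, 154.5, 269.3]
tool_rot: [0.988, 0.156, -0.0, 0.0]
wrist_force: [0.4, 0.7, -0.3]
opening: 0.53
grasp_force: 0.0
time: 2.35
ee_pos: [505.1, 152.3, 269.0]
tool_rot: [0.994, 0.107, -0.001, 0.001]
wrist_force: [-0.2, -0.7, -0.5]
opening: 0.531
grasp_force: 0.0
[[ 2.13000e-01  9.40000e-01  2.67000e-01  5.81965e+02]
 [-9.77000e-01  2.05000e-01  5.90000e-02  1.69051e+02]
 [ 0.00000e+00 -2.74000e-01  9.62000e-01  4.48683e+02]
 [ 0.00000e+00  0.00000e+00  0.00000e+00  1.00000e+00]] [269.60507458   0.         257.69611889]
[505.1715295  151.55526353 269.16108693] [ 9.94296172e-01  1.06651168e-01 -4.90608304e-04  6.40963570e-04] [-0.09071575 -0.54843869  0.70034577]
```

View pics/w1.png

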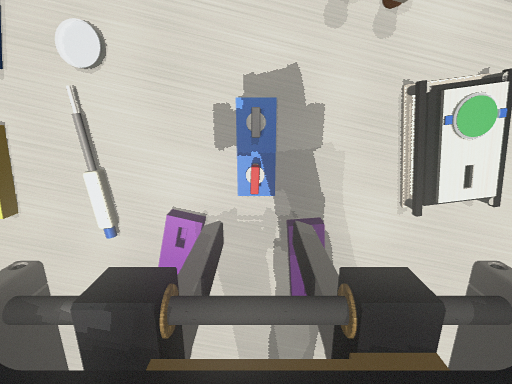

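The wrist view shows the red handle at (255,180) in the near pocket, the grey spare at (256,122) and the dock slot at (468,176). Next I measure the handle and the slot.

```bash
cat > m.py <<'E'
from h import *
def red(c,h=None):
    hsv=cv2.cvtColor(c["pixels"],cv2.COLOR_RGB2HSV);P=pts(c)
    m=cv2.inRange(hsv,(0,130,60),(8,255,255))|cv2.inRange(hsv,(172,130,60),(180,255,255))
    k,l,s,ce=cv2.connectedComponentsWithStats(m); 
    return [(ce[i],s[i,4],P[l==i]) for i in range(1,k) if s[i,4]>40]
def slot(c,z=64):
    # dark pixels enclosed by bright holder: rect on plane z
    P=pts(c);g=cv2.cvtColor(c["pixels"],cv2.COLOR_RGB2GRAY)
    H=(abs(P[...,2]-z)<6)&(g>140)&(P[...,0]>450)&(P[...,0]<720)&(P[...,1]<-30)&(P[...,1]>-260)
    H=H.astype(np.uint8); cs,hi=cv2.findContours(H,cv2.RETR_CCOMP,cv2.CHAIN_APPROX_NONE)
    out=[]
    for q,h in zip(cs,hi[0]):
        if h[3]>=0 and cv2.contourArea(q)>20 or (h[3]<0 and cv2.contourArea(q)>800):
            w=np.array([ray(c,u,v,z)[:2] for u,v in q[:,0]],np.float32); out.append((h[3]>=0,cv2.minAreaRect(w)))
    return out
E
python3 - <<'E'
from m import *
c=dict(np.load("w1.npz"))
for ce,n,q in red(c):
    t=q[q[:,2]>70]; print(ce,n,np.median(q,0),q[:,2].max(),len(t)); 
    if len(t)>5: print(cv2.minAreaRect(t[:,:2].astype(np.float32)))
P=pts(c);x,y,z=P[...,0],P[...,1],P[...,2]
m=(x>440)&(x<640)&(y>60)&(y<240)&(abs(z-30)<4);print("rack",cv2.minAreaRect(P[m][:,:2].astype(np.float32)))
for o in slot(c):print(o)
E
```

```text
[254.51741294 180.00497512] 201 [498.08043941 155.16554102  74.48566229] 448.68254918374794 201
((530.0538940429688, 162.02468872070312), (104.47993469238281, 10.066150665283203), 11.96874713897705)
rack ((536.9148559570312, 162.26333618164062), (149.63897705078125, 60.121604919433594), 12.328407287597656)
(np.False_, ((609.461669921875, -132.79202270507812), (160.16551208496094, 84.1537094116211), 19.739545822143555))
(np.True_, ((567.4395141601562, -147.5009765625), (36.664546966552734, 14.818814277648926), 19.522756576538086))
(np.True_, ((631.6073608398438, -142.78794860839844), (7.623096466064453, 6.936971664428711), 63.882850646972656))
(np.True_, ((628.3764038085938, -137.5622100830078), (9.79586410522461, 8.701234817504883), 63.769927978515625))
(np.True_, ((627.093994140625, -106.60523223876953), (6.265208721160889, 9.9653902053833), 76.46627807617188))
(np.True_, ((640.4603881835938, -142.35781860351562), (18.358346939086914, 8.594512939453125), 63.94094467163086))
(np.True_, ((634.2091674804688, -126.59380340576172), (17.20112419128418, 23.396713256835938), 63.550025939941406))
(np.True_, ((637.4854125976562, -105.20986938476562), (7.971363544464111, 9.9296236038208), 12.310747146606445))
(np.True_, ((646.577392578125, -104.95303344726562), (11.804767608642578, 9.171941757202148), 75.04947662353516))
(np.True_, ((648.1411743164062, -137.25575256347656), (29.97177505493164, 17.79235076904297), 64.3500747680664))
(np.True_, ((653.0515747070312, -116.53193664550781), (11.611214637756348, 6.778343200683594), 64.08380126953125))
(np.True_, ((657.7955322265625, -104.11489868164062), (12.94861888885498, 6.295531749725342), 73.05707550048828))
(np.True_, ((661.6304321289062, -120.96244812011719), (13.558770179748535, 12.52652645111084), 64.08412170410156))
(np.True_, ((667.37255859375, -130.38987731933594), (19.193819046020508, 14.25370979309082), 17.326583862304688))
```

```bash
python3 -m inch '[[-1,-0.5,22,0,0,0],[-1,-0.5,22,0,0,0],[-1,-0.5,22,0,0,0],[-1,-0.5,22,0,0,0],[-1,-0.5,22,0,0,0],[-1,-0.5,22,0,0,0],[0,0,0,0,0,0],[0,0,0,0,0,0]]' 40
python3 - <<'E'
from m import *
c=cam("wrist");save(c,"w2.png")
for ce,n,q in red(c):
    t=q[(abs(q[:,2]-74)<4)]; print(ce,n,np.median(q,0),len(t)); 
    if len(t)>5: print(cv2.minAreaRect(t[:,:2].astype(np.float32)))
print(bot.state()["ee_pos"],bot.state()["tool_rot"])
E
```

```text
time: 3.07
ee_pos: [498.4, 152.9, 137.1]
tool_rot: [0.994, 0.106, -0.001, 0.001]
wrist_force: [0.8, -0.5, 0.0]
opening: 0.426
grasp_force: 0.0
[255.26621924 204.27293065] 447 [497.96212797 155.22522574  74.55070324] 446
((497.92413330078125, 155.15025329589844), (38.67747497558594, 11.168391227722168), 8.935585021972656)
[499.44904711 153.6071862  138.14733343] [9.94393597e-01 1.05741762e-01 1.88137174e-04 1.35692020e-04]
```

View pics/w2.png

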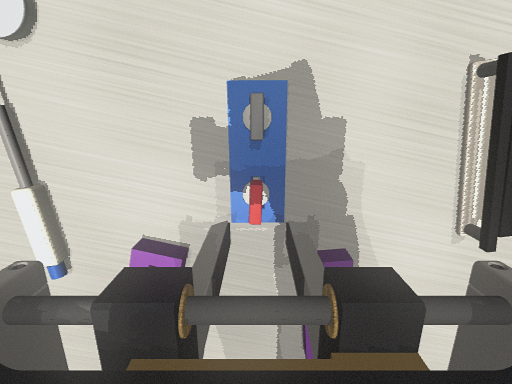

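The red handle is centred between the fingers (bar at 255, fingers 225–295), so I descend and grip.

```bash
python3 -m inch '[[-0.5,-0.5,20,0,0,0],[-0.5,-0.5,20,0,0,0],[0,0,20,0,0,0],[0,0,17,0,0,0],[0,0,10,0,0,0],[0,0,6,0,0,0],[0,0,0,0,0,0],[0,0,0,0,0,0]]'; python3 -m inch '[[0,0,0,0,0,0],[0,0,0,0,0,0],[0,0,0,0,0,0],[0,0,0,0,0,0],[0,0,0,0,0,0],[0,0,0,0,0,0]]' 0 40;python3 - <<'E'
from rig import bot
for k,v in bot.state().items(): print(k,v) if k in("ee_pos","tool_rot","wrist_force","wrist_torque") else 0
E
```

```text
time: 3.78
ee_pos: [498.6, 155.5, 45.3]
tool_rot: [0.994, 0.106, 0.001, -0.0]
wrist_force: [0.8, -0.8, 0.2]
opening: 0.427
grasp_force: 0.0
time: 4.28
ee_pos: [498.1, 155.4, 44.8]
tool_rot: [0.994, 0.106, 0.0, -0.0]
wrist_force: [-0.3, -0.6, 2.9]
opening: 0.121
grasp_force: 40.0
ee_pos [498.06063206 155.42862418  44.84289554]
tool_rot [ 9.94343955e-01  1.06207390e-01  2.97090434e-04 -3.14974191e-05]
wrist_force [-0.31039593 -0.56516291  2.87205733]
wrist_torque [-0.03588692  0.04533179  0.04094006]
```

```bash
python3 -m inch '[[0,0,-8,0,0,0],[0,0,-12,0,0,0],[0,0,-20,0,0,0],[0,0,-20,0,0,0],[0,0,-20,0,0,0],[0,0,-20,0,0,0],[0,0,-10,0,0,0],[0,0,0,0,0,0]]'
python3 - <<'E'
from m import *
c=cam("side");save(c,"s2.png")
for ce,n,q in red(c): print(ce,n,np.median(q,0))
c=cam("wrist")
for ce,n,q in red(c):
    t=q[(q[:,2]<300)]; print(ce,n,np.median(t,0),cv2.minAreaRect(t[:,:2].astype(np.float32)))
print(bot.state()["ee_pos"],bot.state()["tool_rot"],bot.state()["wrist_force"])
c["pixels"][:]=c["pixels"];save(c,"w3.png")
E
```

```text
time: 4.95
ee_pos: [499.2, 155.9, 156.7]
tool_rot: [0.994, 0.106, 0.002, -0.0]
wrist_force: [-0.2, 0.6, -1.5]
opening: 0.124
grasp_force: 40.0
[323.30769231 174.03846154] 78 [779.76836014  84.12627533 113.61194236]
[332.46153846 187.23076923] 91 [782.00726969  10.01490814 112.92969491]
[390.45588235 219.77205882] 136 [ 867.5852276  -183.93791564  127.48123873]
[409.02409639 243.75301205] 166 [ 867.53675489 -275.82262004  127.2196129 ]
[257.66925315 249.38797284] 1031 [499.3215062  155.58958265 184.95405112] ((498.0529479980469, 155.30804443359375), (39.616573333740234, 10.899116516113281), 11.636472702026367)
[497.55277706 155.20933914 154.26571928] [ 9.94349980e-01  1.06151326e-01 -8.79289968e-05  6.93011324e-05] [ 0.30047407 -0.60929856 -2.37962061]
```

View pics/s2.png

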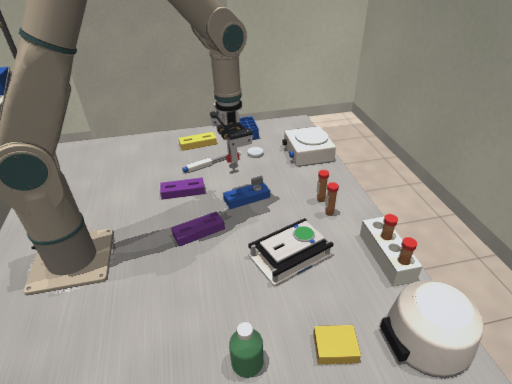

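The side view shows the red key held upright in the gripper at (233,155); the spare is still in the rack at (257,184). Next I carry the key to 40 mm short of the slot.

```bash
python3 -m inch '[[-1.5,12,0,0,0,0],[-3,26,0,0,0,0],[-4,36,0,0,0,0],[-4,40,0,0,0,0],[-5,40,0,0,0,0],[-5,40,0,0,0,0],[-5,40,0,0,0,0],[-4,36,0,0,0,0]]'; python3 -m inch '[[-2,26,0,0,0,0],[-1.5,14,0,0,0,0],[0,6,0,0,0,-0.045],[0,0,0,0,0,-0.045],[0,0,0,0,0,-0.045],[0,0,0,0,0,0],[0,0,0,0,0,0]]'
cat > rel.py <<'E'
from m import *
import sys
c=cam("wrist");save(c,sys.argv[1]);np.savez("w.npz",**c)
for o in slot(c)[:4]:print(o)
for ce,n,q in red(c):
    t=q[(q[:,2]<400)]; print("red",ce,n,np.median(t,0),cv2.minAreaRect(t[:,:2].astype(np.float32)))
s=bot.state();print(s["ee_pos"],s["tool_rot"],s["wrist_force"],s["wrist_torque"])
E
python3 rel.py w4.png
```

```text
time: 5.72
ee_pos: [522.3, -119.0, 153.0]
tool_rot: [0.994, 0.105, -0.002, 0.0]
wrist_force: [0.5, -0.0, -1.4]
opening: 0.121
grasp_force: 40.0
time: 6.3
ee_pos: [529.7, -160.2, 153.7]
tool_rot: [0.985, 0.173, -0.001, -0.001]
wrist_force: [-0.5, -0.5, -1.7]
opening: 0.127
grasp_force: 40.0
(np.False_, ((609.5804443359375, -132.7259063720703), (159.7489776611328, 84.16226196289062), 19.731294631958008))
(np.True_, ((567.5277099609375, -148.18154907226562), (36.057456970214844, 13.22231674194336), 19.9221134185791))
(np.True_, ((628.6754150390625, -106.12525177001953), (5.643875598907471, 6.062911033630371), 62.391357421875))
(np.True_, ((632.0374755859375, -116.02437591552734), (5.028252601623535, 7.321856498718262), 62.47123336791992))
red [257.47243346 248.93155894] 1052 [ 530.80900079 -159.65000327  183.29358442] ((557.3833618164062, -150.2112579345703), (98.30611419677734, 11.479692459106445), 19.363182067871094)
[ 529.81547803 -160.26951558  153.8623171 ] [ 9.84949565e-01  1.72840409e-01 -5.83822680e-04 -4.53382954e-04] [ 0.02752168  0.04544704 -1.28754804] [-0.02910266 -0.01212956  0.02832874]
```

View pics/w4.png

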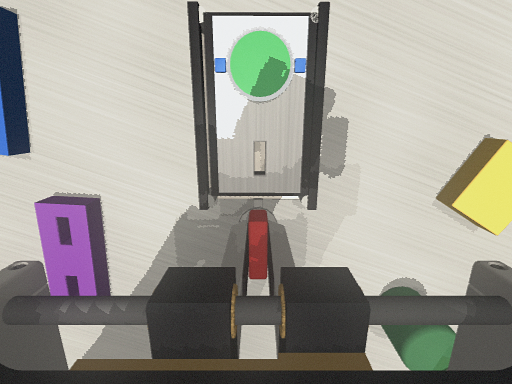

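The slot is at pixel (260,157), straight ahead of the held key (handle at (257,249)), and the axes agree. I lower beside it and measure again closer in.

```bash
python3 -m inch '[[0,1.4,8,0,0,0],[0,0,12,0,0,0],[0,0,12,0,0,0],[0,0,6,0,0,0],[0,0,0,0,0,0],[0,0,0,0,0,0]]'
python3 rel.py w5.png; python3 - <<'E'
from m import *
c=dict(np.load("w.npz"));P=pts(c)
# slot rim, key foot in the tool frame: handle top edge rows
hsv=cv2.cvtColor(c["pixels"],cv2.COLOR_RGB2HSV)
m=(cv2.inRange(hsv,(0,130,60),(8,255,255))|cv2.inRange(hsv,(172,130,60),(180,255,255)))>0
s=P[m];z=np.median(s[:,2]);print(z);t=s[abs(s[:,2]-z)<3]
print(len(t),cv2.minAreaRect(t[:,:2].astype(np.float32)))
cv2.imwrite("pics/w5c.png",cv2.resize(c["pixels"][100:300,180:340],(640,800)[::1],interpolation=cv2.INTER_CUBIC)[:600,:,::-1])
E
```

```text
time: 6.85
ee_pos: [530.6, -162.0, 116.1]
tool_rot: [0.985, 0.173, -0.0, -0.0]
wrist_force: [-0.1, 0.6, -1.1]
opening: 0.122
grasp_force: 40.0
(np.False_, ((609.2403564453125, -132.8941650390625), (158.29833984375, 84.1733169555664), 19.70380973815918))
(np.True_, ((567.4830322265625, -147.8594512939453), (35.81502914428711, 14.131077766418457), 19.938549041748047))
(np.True_, ((633.5891723632812, -113.1389389038086), (5.921367645263672, 4.792943954467773), 78.05585479736328))
(np.True_, ((635.6244506835938, -103.7943115234375), (3.1531198024749756, 7.160696983337402), 61.66651153564453))
red [257.50721848 249.40904716] 1039 [ 531.61809069 -161.55404608  145.79338406] ((558.2215576171875, -152.00439453125), (98.42894744873047, 11.50338363647461), 19.364501953125)
[ 531.04729573 -162.10148298  116.5617279 ] [9.84915328e-01 1.73036954e-01 9.65102316e-05 2.00293743e-05] [ 0.18439171  0.33112052 -1.16734684] [0.01965218 0.00035387 0.00488766]
145.79100999570858
1032 ((530.3621215820312, -161.7958526611328), (39.36893844604492, 11.50338363647461), 19.364500045776367)
```

View pics/w5c.png

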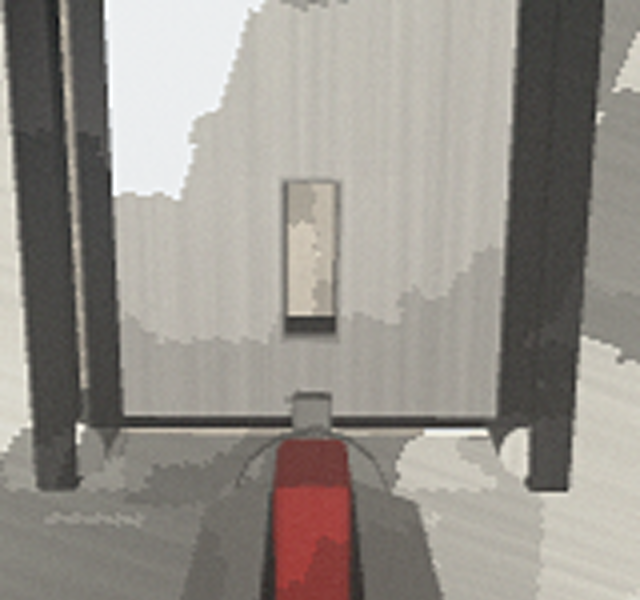

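```bash
python3 - <<'E'
from m import *
c=dict(np.load("w.npz"));tc=np.array([531.05,-162.10]);X=np.array([np.cos(.3475),np.sin(.3475)]);Y=np.array([X[1],-X[0]])
for n,r,z in(("footbot",393,79.5),("footbot",397,79.5),("foottop",402,85.5),("slotfar",181,64),("slotnear",334,64)):
    for col in(311,):
        p=ray(c,180+col/4-.4,100+r/4-.4,z)[:2]-tc;print(n,r,p@X,p@Y)
for n,col,r,z in(("fL",293,396,79.5),("fR",330,396,79.5),("sL",285,250,64),("sR",337,250,64)):
    p=ray(c,180+col/4-.4,100+r/4-.4,z)[:2]-tc;print(n,p@X,p@Y)
E
```

```text
footbot 393 13.938891318316143 -0.6251953859891087
footbot 397 13.064828129338537 -0.6253347273294864
foottop 402 13.806402768440007 -0.6093224843877081
slotfar 181 56.29892211565697 -0.6595019962696055
slotnear 334 22.92488705956284 -0.664822415704782
fL 13.281198030550197 -4.3951724685214275
fR 13.285964864542338 3.353808592110494
sL 41.56712211242602 -6.280701004045137
sR 41.571777680153616 4.956615684119261
```

The slot and the foot tip share the same centre line (crop columns 311 and 311). The slot centre is 40 mm ahead along tool x. Next I move over it and start in.

```bash
python3 -m inch '[[8,0,0,0,0,0],[12,0,0,0,0,0],[12,0,0,0,0,0],[8,0,0,0,0,0],[0,0,0,0,0,0],[0,0,5,0,0,0],[0,0,5,0,0,0],[0,0,0,0,0,0]]'; python3 -m inch '[[0,0,3,0,0,0],[0,0,3,0,0,0],[0,0,3,0,0,0],[0,0,0,0,0,0]]'; python3 -m inch '[[0,0,2,0,0,0],[0,0,2,0,0,0],[0,0,2,0,0,0],[0,0,0,0,0,0],[0,0,0,0,0,0]]'
```

```text
time: 7.57
ee_pos: [566.7, -148.9, 105.2]
tool_rot: [0.985, 0.173, -0.001, -0.0]
wrist_force: [0.5, 0.3, -1.5]
opening: 0.128
grasp_force: 40.0
time: 7.9
ee_pos: [567.8, -148.6, 96.8]
tool_rot: [0.985, 0.173, -0.001, -0.0]
wrist_force: [-0.5, 0.3, -1.3]
opening: 0.123
grasp_force: 40.0
time: 8.32
ee_pos: [568.4, -148.5, 91.4]
tool_rot: [0.985, 0.173, -0.0, -0.0]
wrist_force: [-0.2, 0.5, -0.9]
opening: 0.124
grasp_force: 40.0
```

```bash
python3 -m inch '[[0,0,2,0,0,0],[0,0,2,0,0,0],[0,0,2,0,0,0],[0,0,0,0,0,0]]'; python3 -m inch '[[0,0,2,0,0,0],[0,0,2,0,0,0],[0,0,2,0,0,0],[0,0,0,0,0,0]]'; python3 -m inch '[[0,0,2,0,0,0],[0,0,2,0,0,0],[0,0,0,0,0,0],[0,0,0,0,0,0]]'
```

```text
time: 8.65
ee_pos: [568.1, -148.5, 85.0]
tool_rot: [0.985, 0.173, -0.0, -0.0]
wrist_force: [-1.0, -0.3, -1.5]
opening: 0.132
grasp_force: 40.0
time: 8.98
ee_pos: [568.1, -148.5, 79.0]
tool_rot: [0.985, 0.173, -0.0, -0.0]
wrist_force: [-1.0, 0.0, -1.7]
opening: 0.123
grasp_force: 40.0
time: 9.32
ee_pos: [568.3, -148.6, 76.0]
tool_rot: [0.985, 0.173, -0.0, 0.0]
wrist_force: [-1.7, 0.0, 6.3]
opening: 0.123
grasp_force: 40.0
```

```bash
python3 -m inch '[[0,0,1,0,0,0],[0,0,1,0,0,0],[0,0,1,0,0,0],[0,0,0,0,0,0]]'; python3 -m inch '[[0,0,1,0,0,0],[0,0,1,0,0,0],[0,0,0,0,0,0],[0,0,0,0,0,0]]'; python3 -c "
from m import *
s=bot.state();print(s['ee_pos'],s['wrist_force'],s['wrist_torque'])
c=cam('side');P=pts(c);x,y,z=P[...,0],P[...,1],P[...,2];g=cv2.cvtColor(c['pixels'],cv2.COLOR_RGB2GRAY)
d=np.array(dict(np.load('side.npz'))['z_map']);q=(P-np.array([606.5,-133,0]))[...,:2];X=np.array([.940,.340]);Y=np.array([-.34,.94])
u=q@X;v=q@Y;m=(u<0)&(u>-20)&(abs(v)<35)
print(np.median(z[m]),m.sum())
P0=pts(dict(np.load('side.npz')));print(np.median(P0[...,2][m]))"
```

```text
time: 9.65
ee_pos: [568.3, -148.6, 73.3]
tool_rot: [0.985, 0.173, -0.0, 0.0]
wrist_force: [-3.2, 1.2, 8.7]
opening: 0.121
grasp_force: 40.0
time: 9.98
ee_pos: [568.4, -148.6, 71.7]
tool_rot: [0.985, 0.173, 0.0, 0.0]
wrist_force: [-3.1, 1.6, 10.3]
opening: 0.128
grasp_force: 40.0
[ 568.36937388 -148.58845378   71.70880971] [-3.08680468  1.60332111 10.28750267] [ 0.15603063  0.82286822 -0.01716872]
213.6705138870721 170
63.942322217755475
```

```bash
python3 -m inch '[[-0.5,0,1,0,0,0],[-0.5,0,0.5,0,0,0],[0,0,0.5,0,0,0],[0,0,0,0,0,0],[0,0,0,0,0,0]]';python3 -c "
from m import *
s=bot.state();print(s['wrist_force'],s['wrist_torque'])
c=cam('wrist');P=pts(c)
q=(P-np.array([606.5,-133,0]))[...,:2];X=np.array([.940,.340]);Y=np.array([-.34,.94])
u=q@X;v=q@Y;
for a,b in((-25,-10),(5,8)):
  m=(u<b)&(u>a)&(abs(v)<30)&(P[...,2]<90);print(np.median(P[...,2][m]),m.sum())
"
```

```text
time: 10.45
ee_pos: [568.4, -148.6, 70.2]
tool_rot: [0.985, 0.173, 0.001, 0.0]
wrist_force: [-2.8, 1.9, 12.5]
opening: 0.124
grasp_force: 40.0
[-2.80557175  1.89270118 12.52537224] [0.38788004 0.75457774 0.04460557]
56.159051407950784 1655
56.12551975500291 332
```

```bash
python3 -c "
from rig import bot
print(bot.state()['qpos'])"; python3 -m inch '[[0,0,0,0,0,0.05],[0,0,0,0,0,0.05],[0,0,0,0,0,0.05]]';python3 -c "
from rig import bot
print(bot.state()['qpos'])"
```

```text
[ 0.30971749  0.71803387 -0.16055776  1.81143142  0.18054496  0.62436488
 -1.18139879]
time: 10.75
ee_pos: [569.1, -148.9, 70.4]
tool_rot: [0.995, 0.098, 0.002, 0.0]
wrist_force: [-0.8, 0.5, 11.4]
opening: 0.124
grasp_force: 40.0
[ 0.28339166  0.71598531 -0.1185      1.81152713  0.13399419  0.61815887
 -1.29039288]
```

Turning the other way keeps joint 7 nearer the middle of its range, so I go that way.

```bash
python3 -m inch '[[0,0,0,0,0,-0.08],[0,0,0,0,0,-0.08],[0,0,0,0,0,-0.08],[0,0,0,0,0,-0.08],[0,0,0,0,0,-0.08],[0,0,0,0,0,-0.08],[0,0,0,0,0,0]]'; python3 -c "
from rig import bot
s=bot.state();print(s['qpos'],s['wrist_torque'])"
```

```text
time: 11.33
ee_pos: [570.2, -149.3, 70.7]
tool_rot: [0.943, 0.334, 0.003, 0.001]
wrist_force: [-0.4, -0.3, 11.7]
opening: 0.125
grasp_force: 40.0
[ 0.36847853  0.72493248 -0.25331592  1.8078838   0.28224799  0.63819511
 -0.94065321] [0.06639776 0.09077746 0.04249712]
```

```bash
python3 -m inch '[[-0.6,-1,0,0,0,0],[-0.5,-1,0,0,0,-0.05],[0,0,0,0,0,-0.1],[0,0,0,0,0,-0.1],[0,0,0,0,0,-0.1],[0,0,0,0,0,-0.1],[0,0,0,0,0,-0.1],[0,0,0,0,0,0]]'; python3 -m inch '[[0,0,0,0,0,-0.1],[0,0,0,0,0,-0.1],[0,0,0,0,0,-0.1],[0,0,0,0,0,-0.1],[0,0,0,0,0,-0.1],[0,0,0,0,0,-0.1],[0,0,0,0,0,-0.09],[0,0,0,0,0,0]]'; python3 -c "
from rig import bot
s=bot.state();r=s['tool_rot'];import math;print(s['qpos'],s['wrist_torque'],2*math.degrees(math.atan2(r[1],r[0])))"
```

```text
time: 12.0
ee_pos: [568.8, -148.1, 70.8]
tool_rot: [0.816, 0.578, 0.003, 0.002]
wrist_force: [1.1, 0.8, 11.6]
opening: 0.12
grasp_force: 40.0
time: 12.67
ee_pos: [568.5, -148.0, 70.7]
tool_rot: [0.573, 0.82, 0.002, 0.003]
wrist_force: [1.5, -0.6, 11.9]
opening: 0.121
grasp_force: 40.0
[ 0.57226786  0.78062389 -0.59209843  1.80778891  0.62050833  0.73997383
 -0.00587956] [ 0.0309948  -0.08016275  0.03467727] 110.08374631919008
```

```bash
python3 -m inch '[[0,-0.6,0,0,0,0],[0,0,-1,0,0,0],[0,0,-1,0,0,0],[0,0,0,0,0,0]]'; python3 -m inch '[[0,0,-1,0,0,0],[0,0,-1,0,0,0],[0,0,0,0,0,0]]';  python3 -m inch '[[0,0,-0.5,0,0,0],[0,0,0,0,0,0],[0,0,0,0,0,0]]'
```

```text
time: 13.0
ee_pos: [568.4, -148.0, 72.8]
tool_rot: [0.574, 0.819, 0.002, 0.003]
wrist_force: [1.4, 0.5, 9.3]
opening: 0.127
grasp_force: 40.0
time: 13.25
ee_pos: [568.4, -148.0, 74.5]
tool_rot: [0.574, 0.819, 0.002, 0.003]
wrist_force: [0.8, 0.0, 7.4]
opening: 0.124
grasp_force: 40.0
time: 13.5
ee_pos: [568.4, -148.0, 74.9]
tool_rot: [0.574, 0.819, 0.002, 0.003]
wrist_force: [1.4, -0.3, 8.0]
opening: 0.126
grasp_force: 40.0
```

```bash
python3 -m inch '[[0,0,-0.5,0,0,0],[0,0,-0.5,0,0,0],[0,0,0,0,0,0],[0,0,0,0,0,0]]'; python3 -m inch '[[0,0,-0.5,0,0,0],[0,0,0,0,0,0],[0,0,0,0,0,0]]'; python3 -m inch '[[0,0,-0.5,0,0,0],[0,0,0,0,0,0],[0,0,0,0,0,0]]'
```

```text
time: 13.83
ee_pos: [568.4, -148.0, 75.7]
tool_rot: [0.574, 0.819, 0.002, 0.003]
wrist_force: [2.8, -0.8, 6.2]
opening: 0.127
grasp_force: 40.0
time: 14.08
ee_pos: [567.7, -148.0, 75.7]
tool_rot: [0.574, 0.819, 0.002, 0.002]
wrist_force: [4.1, 0.6, 6.1]
opening: 0.126
grasp_force: 40.0
time: 14.33
ee_pos: [567.3, -148.0, 75.8]
tool_rot: [0.574, 0.819, 0.002, 0.002]
wrist_force: [5.3, -0.1, 4.4]
opening: 0.126
grasp_force: 40.0
```

The lift stops at about 3 mm of press as the force falls, so the foot is in the groove. I release.

```bash
python3 -m inch '[[0,0,0.5,0,0,0],[0,0,0,0,0,0],[0,0,0,0,0,0]]' 0 5; python3 -m inch '[[0,0,0,0,0,0],[0,0,0,0,0,0],[0,0,0,0,0,0],[0,0,0,0,0,0],[0,0,0,0,0,0]]' 36; python3 -m inch '[[0,0,-4,0,0,0],[0,0,-10,0,0,0],[0,0,-20,0,0,0],[0,0,-30,0,0,0],[0,0,-30,0,0,0],[0,0,-20,0,0,0],[0,0,0,0,0,0],[0,0,0,0,0,0]]'
python3 - <<'E'
from m import *
c=cam("wrist");save(c,"w6.png");np.savez("w.npz",**c);P=pts(c)
q=P[...,:2]-np.array([606.5,-133]);X=np.array([.940,.340]);Y=np.array([-.34,.94]);u=q@X;v=q@Y
m=(u<5)&(u>-20)&(abs(v)<30)&(P[...,2]<90);print("holder z",np.median(P[...,2][m]))
for ce,n,t in red(c):
    z=np.median(t[:,2]);t=t[abs(t[:,2]-z)<4];print("red",z,cv2.minAreaRect(t[:,:2].astype(np.float32)))
E
```

```text
time: 14.58
ee_pos: [566.8, -148.0, 75.4]
tool_rot: [0.574, 0.819, 0.001, 0.002]
wrist_force: [4.7, 1.3, 7.0]
opening: 0.127
grasp_force: 5.0
time: 15.0
ee_pos: [563.6, -148.4, 73.8]
tool_rot: [0.574, 0.819, -0.001, -0.001]
wrist_force: [-0.2, 0.0, -0.1]
opening: 0.38
grasp_force: 0.0
time: 15.67
ee_pos: [565.5, -148.4, 190.2]
tool_rot: [0.575, 0.818, 0.0, 0.001]
wrist_force: [-0.8, 0.6, 0.0]
opening: 0.386
grasp_force: 0.0
holder z 61.54017562496995
red 105.43173079771992 ((562.7516479492188, -138.72036743164062), (10.285971641540527, 19.630779266357422), 19.63112449645996)
red 105.33094139408416 ((569.87060546875, -156.93946838378906), (10.433097839355469, 17.24284553527832), 16.25642204284668)
```

View pics/w6.png

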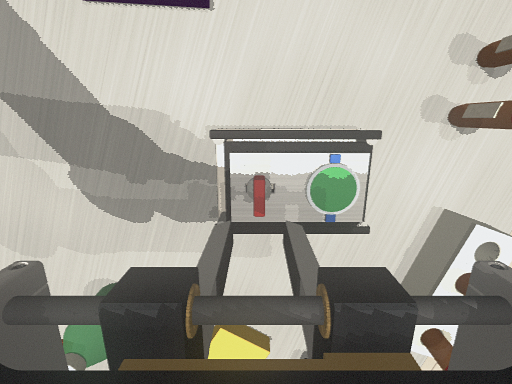

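The key stands upright in the slot at (259,196), turned across it. The holder is down about 3 mm, the handle top is at 105 mm (so the foot is at about 37 mm), and the gripper is clear. I hand in.

```bash
python3 -c "
from rig import workorder
print(workorder.close_job())"
```

```text
the job is handed in; nothing more can be done
None
```

The red key stands locked across the dock's slot, released, with the holder pressed down about 3 mm, and the job was handed in after about 16 s of the 72 s; no verdict was returned.

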